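Set a board's overhang to the pointer and hold it

ROBOT

A 6-joint arm with a two-finger parallel gripper is mounted at the origin on a cart in front of the work surface, level with it; the furniture and walls round the work are solid. World frame = base frame: x ahead of the robot, y to its left, z up, the work surface at z = 0. Lengths are in m, angles in degrees, forces in N, time in s.
With the tool pointing down it reaches from about 0.4 to 0.825 m from the base axis. Payload 7 kg.
Tool frame: the origin (TCP) lies on the centre line of the jaws, within the pads' length; the fingertips stand 14 mm ahead of it and the grasp point (between the pads) lies 5 mm behind it; z points along the fingers, x is the direction in which the jaws open and shut, and the axes are right-handed (so a half turn about z gives the same grasp; the last joint's range is limited). The gripper opens to 88 mm and grips with 3 to 60 N. Pads are 19 mm wide; open, the fingers measure 130 mm over their backs; the gripper's body (78 mm by 193 mm) begins 47 mm behind the grasp point.
Start: joints at [-54.826, 20.546, 0.682, 0, -70.136, -16.507], TCP at [0.216, -0.639, 0.241] pointing down, gripper open.
Joint ranges: [-176.03, 176.03], [-82.01, 121.73], [-58.28, 71.71], [-173.87, 95.51], [-174.79, -0.11], [-173.66, 173.66]. Speed limits (degrees/s): [136.94, 136.94, 172.46, 180, 180, 180].

INTERFACE

Orientations are given as [roll, pitch, yaw] about the fixed x, y, z axes, in that order (R = Rz(yaw) Ry(pitch) Rx(roll)).
In Python, from plant import * gives the robot as it stands.
- The arm moves only by the shell command python3 -m handwheel 'ROWS' [OPENING]. ROWS is JSON, a list of rows, each a list of 2 entries, a list of its own where there are three numbers: the shift along the tool's x, y, z each as a share of 0.2 m, from -1 to 1, then the turn, a rotation vector about the tool's x, y, z each as a share of 360 degrees, from -1 to 1. In form: [[[tx, ty, tz], [ax, ay, az]], ...]. A call has 1 to 5 rows; each row is the pose to reach, as a shift and turn from the pose commanded when the call began, along the tool's axes at that moment, turning the shorter way round; what a row does not reach only later rows make up. A row lasts 1/12 s, in which the tool goes at most 41.7 mm and 7.16 degrees, less where a joint would pass 70% of its speed; a pose out of reach is approached as far as the arm can. A call with a number of a shift or a turn outside -1 to 1 is refused whole. A call with a gripper value outside its range is refused whole. OPENING is the closure, from -1 (fully open) to 1 (shut), set as the call begins (- or left out, the last holds). The fingers move at their own pace and stop on an object; the grip force is fixed at half the most. Time passes only in rows, so rows that repeat a pose let the fingers close. It gives the time, the measured TCP pose, the force and the opening at its end, in the units of the state.
- get_obs(): the state, without advancing time (a new reading comes with each control period).
- snapshot(name): name is "side" or "top" or "wrist"; returns a dict with "color" (384x512x3 uint8, red, green, blue), "z_map" (384x512 float32, m along the optical axis (not along the pixel's ray), 0 where there is no reading), "intrinsics" (3x3 intrinsics, pixels), "distortion" ([k1, k2, p1, p2, k3] as OpenCV has them; the pictures are not rectified), "rvec" (rotation vector, rad) and "tvec" (3), from world to camera coordinates, as OpenCV has them. Camera axes: x right, y down, z forward; pixel columns grow to the right and rows downward; lengths in m; the calibration is good to about 2 mm. A picture is of the moment at which its call begins.
- close_job(): hands the job in, once; it reports no verdict.
The state is a dict: "clock": time; "joint_pos": joint angles; "qvel": joint speeds; "tau": joint torques, N m; "tool_pos": TCP position; "orientation": TCP orientation; "force": force on the tool from outside, world axes, zero at the start; "moment": the same for the moment, N m; "opening": finger opening in m.
Only numpy, scipy, OpenCV 4.12 (cv2) and the standard library are available. Lean on these libraries where they do the work, as an engineer would, in place of code of your own. Each camera call takes 0.05 s, during which the arm holds its last target. There are 200 camera calls.

TASK

Get the board ready for trimming: first push the little cabinet's open drawer fully home until it clicks in, so that the space in front is clear. Then slide the board lying on the cabinet straight out over the drawer front, without lifting it, until its leading end lines up with the pointer of the gauge stand, keeping it square to the cabinet and along its middle. It will hang out far enough to tip, so finish with the robot still holding the board level on the cabinet top; leave the other things alone.

Things in the scene. Friction and masses are not known exactly. Their poses are not given: they have to be found in the camera images.
- cabinet: Low light-wood bench cabinet with one drawer, fixed: 240 mm deep (its x), 150 mm wide (its y), flat top at 100 mm. Origin: centre of its underside, on the worktop. Its drawer front faces its own -x, the way 'out', roughly to the robot's left; the front face and front edge of the top are at x = -120 mm.
- cabinet_drawer0 (a joint): Drawer of the cabinet, in m: 0 fully home, grows as it is open (starts 0.045 to 0.08). Light friction (about 1 N); two spring balls resist over the range 13 to 6 mm open (about 6 N in all), then snap it home to 0 and keep it there.
- cabinet_drawer0_handle (a point): Middle of the drawer's steel bar handle: a round bar 11 mm thick, 75 mm long, level and parallel to the drawer front, 35 mm out from it, 62 mm above the worktop (38 mm below the cabinet top). This point lies on the axis of the bar. It moves with the drawer, and carries the cabinet's axes.
- board_center (a point): Centre (half-way up) of the plain, loose wooden board, 220 mm long (its x), 50 mm wide (its y), 18 mm thick, 0.1 to 0.25 kg, lying flat on the cabinet top along the cabinet's depth. Its own -x points out over the drawer front; it may start up to 0.12 rad askew. At rest on the cabinet its centre is 109 mm above the worktop.
- board_end (a point): Middle of the board's leading end face, 110 mm from its centre along its own -x, half-way up the thickness. It starts 5 to 20 mm behind the cabinet's front face and has to end in line with the gauge's pointer, seen from above.
- gauge: Fixed gauge stand, the mark: dark steel base 46 x 46 x 12 mm, steel rod and brass collar to 102 mm high, thin flat steel pointer (4 mm thick, 90 to 96 mm up) along its own -y towards the board's path, just below board level. Origin: on the worktop under the rod; axes parallel to the cabinet's. Its plane x = 0 (through rod and pointer) is the mark, 125 to 145 mm out from the cabinet front.
- gauge_tip (a point): Free end of the gauge's pointer, 40 mm from the rod axis along the stand's -y and 93 mm above the worktop; about 13 mm to the side of the centred board's long edge.
- frit_jar: Small glass jar with a black lid, 37 mm across, 48 mm high, loose bystander; origin at its underside's centre.
- masking_tape: Roll of pale tape lying flat, 98 mm across, 25 mm high, loose bystander; origin at its underside's centre.
- glass_tile: Flat piece of teal glass, 44 x 56 x 6 mm, loose bystander; origin at its underside's centre.
Things that resemble listed ones, but are neither listed nor needed, are in the scene too. What is meant by the gauge is not blue or green, and is the smaller of those in its own colour.

How it is judged:
By the outcome, as a careful person would: the job done as asked, in the order asked, and still so for the second after the job is handed in, while the arm keeps its last pose, push and grip.
It also fails if it takes over 45 s, if anything falls off the work surface, if the arm or the gripper's body presses on something with over 40 N, if the wrist force passes 120 N, or if a joint passes its speed limit or range.

## Working session

There is one attempt and no reset: what is moved stays moved. The work goes in short steps, Python scripts to look and compute and a shell command to move; the robot and the scene stay as the last step left them, time stands still between calls to the robot, and variables do not carry over. Pictures are saved under pics/ and viewed, about 8 in all and at most 12, crops included, and the job is handed in when it is done.

```bash
mkdir -p pics; ls; cat > h.py <<'E'
from plant import *
import numpy as np, cv2
from scipy.spatial.transform import Rotation as Ro
def cam(n):
    s=snapshot(n); s['R']=cv2.Rodrigues(np.array(s['rvec'],float))[0]; s['t']=np.array(s['tvec'],float).ravel()
    s['K']=np.array(s['intrinsics'],float); s['D']=np.array(s['distortion'],float); return s
def rays(s,uv):
    p=cv2.undistortPoints(np.array(uv,float).reshape(-1,1,2),s['K'],s['D']).reshape(-1,2)
    return np.c_[p,np.ones(len(p))]
def onplane(s,uv,z):
    d=rays(s,uv)@s['R']; c=-s['R'].T@s['t']
    return c+d*((z-c[2])/d[:,2])[:,None]
def cloud(s):
    v,u=np.mgrid[0:384,0:512]; d=rays(s,np.c_[u.ravel(),v.ravel()])
    z=s['z_map'].ravel(); P=(d*z[:,None]-s['t'])@s['R']; P[z==0]=np.nan
    return P.reshape(384,512,3)
def proj(s,P):
    return cv2.projectPoints(np.array(P,float).reshape(-1,1,3),s['R'],s['t'],s['K'],s['D'])[0].reshape(-1,2)
def save(s,f,k=1,box=None):
    im=s['color'][...,::-1]
    if box: im=im[box[1]:box[3],box[0]:box[2]]
    cv2.imwrite('pics/'+f,cv2.resize(im,None,fx=k,fy=k,interpolation=cv2.INTER_CUBIC))
E
python3 - <<'E'
from h import *
a=cam('top');b=cam('side')
cv2.imwrite('pics/a.png',cv2.resize(np.hstack([a['color'],b['color']])[...,::-1],(800,300),interpolation=cv2.INTER_AREA))
save(a,'top.png',1.5); 
np.savez('s0.npz',a=cloud(a),b=cloud(b),ac=a['color'],bc=b['color'])
print(get_obs()); 
for s in(a,b): print(-s['R'].T@s['t'])
E
```

```text
pics
{'clock': 0.1, 'joint_pos': array([-5.48257189e+01,  2.05887313e+01,  6.38981301e-01, -1.76119810e-02,
       -7.01363856e+01, -1.65055900e+01]), 'qvel': array([-0.02336881, -0.00776965,  0.14843187,  0.11040538,  0.05039674,
        0.08376628]), 'tau': array([-1.18828135e-03, -5.84165204e+01,  2.93754208e+01,  7.01563686e+00,
        1.01651932e-02, -5.41978920e-05]), 'tool_pos': array([ 0.21588999, -0.63910097,  0.23970064]), 'orientation': array([-1.79991401e+02, -8.72903954e-02,  1.08662688e+02]), 'force': array([-0.06434676, -0.60739289, -0.60032133]), 'moment': array([-0.03049319, -0.00602276, -0.00262628]), 'opening': 0.08758773781709644}
[ 0.38650868 -0.04729207  1.2447096 ]
[0.40886845 0.61381981 0.6900692 ]
```

View pics/top.png

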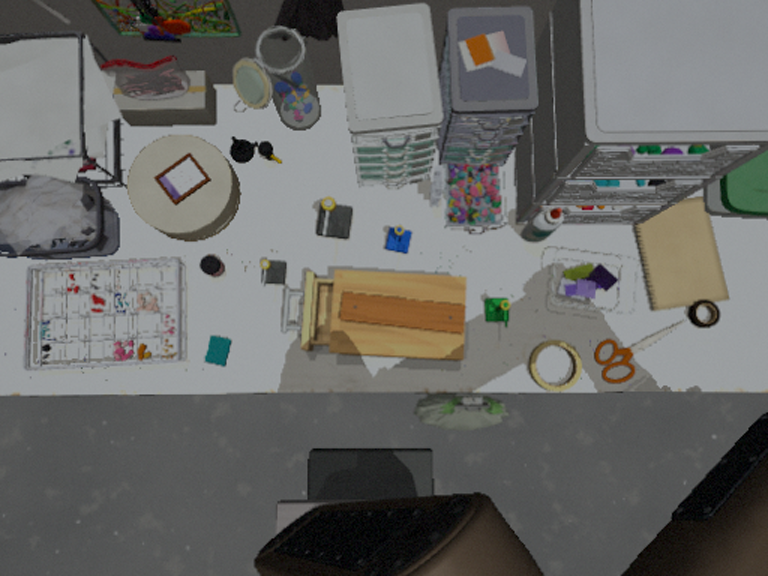

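View pics/a.png

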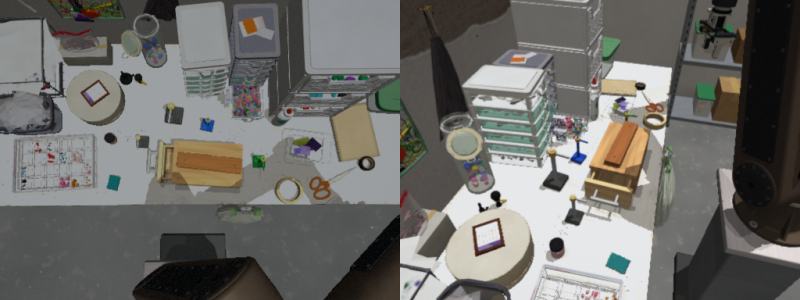

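The top view (768x576) shows the cabinet at (385,315) with its drawer out to the left (handle at 290,310) and the board at (402,312). There are four gauge-like stands: large dark (335,218), small dark (270,268), blue (398,238) and green (497,310). The gauge must be the small dark one, as it is neither blue nor green and is the smaller of the dark pair. I'll confirm this in a crop and measure.

```bash
python3 - <<'E'
from h import *
d=np.load('s0.npz');A=d['a'];B=d['b']
im=np.hstack([cv2.resize(d['ac'][120:260,160:330],None,fx=2.6,fy=2.6,interpolation=cv2.INTER_CUBIC)[:360],cv2.resize(d['bc'][150:310,180:345],None,fx=2.25,fy=2.25,interpolation=cv2.INTER_CUBIC)[:360]]) 
cv2.imwrite('pics/c.png',im[...,::-1])
def rect(P,c,zl,zh,u0,u1,v0,v1):
    m=np.zeros(P.shape[:2],bool);m[v0:v1,u0:u1]=1
    m&=(P[...,2]>zl)&(P[...,2]<zh)
    p=P[m]; r=cv2.minAreaRect((p[:,:2]*1000).astype(np.float32)); return len(p),p.mean(0).round(4),r
print('top z hist',np.histogram(A[175:245,195:315,2],bins=np.arange(0,.14,.01)))
print('board',rect(A,0,.110,.13,215,320,175,245))
print('cabtop',rect(A,0,.09,.13,215,320,175,245))
print('cabtop only',rect(A,0,.094,.106,215,320,175,245))
print('drawer+handle',rect(A,0,.04,.09,185,222,175,245))
print('gauge hi',rect(A,0,.08,.12,165,195,165,195)); print('base',rect(A,0,.006,.02,165,200,165,195))
print('big base',rect(A,0,.006,.02,205,240,130,165))
# side view in the gauge region
m=(B[...,2]>.085)&(B[...,2]<.11)
p=B[m]; q=p[(p[:,0]>.3)&(p[:,0]<.6)&(p[:,1]>.02)&(p[:,1]<.3)]; print(len(q)); print(q[:40].round(3))
E
```

```text
top z hist (array([1570,   41,  307,   32,   36,   27,   82,  129,  299, 1107, 2314,
       1059,  497,    0]), array([0.  , 0.01, 0.02, 0.03, 0.04, 0.05, 0.06, 0.07, 0.08, 0.09, 0.1 ,
       0.11, 0.12, 0.13, 0.14]))
board (1556, array([ 0.4935, -0.0759,  0.1189]), ((493.9669189453125, -75.85345458984375), (219.3543243408203, 50.491188049316406), 83.2545394897461))
cabtop (4918, array([ 0.491 , -0.0679,  0.1067]), ((492.65484619140625, -68.02098846435547), (239.93771362304688, 150.32373046875), 86.66183471679688))
cabtop only (3306, array([ 0.49 , -0.064,  0.101]), ((492.65484619140625, -68.02098846435547), (239.93771362304688, 150.32373046875), 86.66183471679688))
drawer+handle (663, array([0.5026, 0.1002, 0.0757]), ((502.60223388671875, 100.03065490722656), (90.3913803100586, 144.4047393798828), 87.70077514648438))
gauge hi (57, array([0.5743, 0.1731, 0.0989]), ((568.0857543945312, 171.27642822265625), (46.299163818359375, 16.859333038330078), 7.819645404815674))
base (204, array([0.5821, 0.1699, 0.0122]), ((578.6857299804688, 178.57150268554688), (83.24139404296875, 82.6290054321
[... 319 characters left out ...]
0.101]
 [0.562 0.023 0.1  ]
 [0.56  0.021 0.098]
 [0.557 0.022 0.1  ]
 [0.571 0.027 0.099]
 [0.569 0.026 0.098]
 [0.566 0.027 0.1  ]
 [0.564 0.025 0.098]
 [0.561 0.025 0.099]
 [0.559 0.025 0.1  ]
 [0.557 0.024 0.1  ]
 [0.555 0.023 0.098]
 [0.552 0.023 0.099]
 [0.55  0.022 0.099]
 [0.547 0.024 0.101]
 [0.545 0.021 0.099]
 [0.542 0.021 0.099]
 [0.572 0.031 0.098]
 [0.57  0.029 0.097]
 [0.568 0.029 0.098]
 [0.565 0.032 0.101]
 [0.563 0.028 0.098]
 [0.561 0.027 0.098]
 [0.558 0.027 0.098]
 [0.556 0.027 0.099]
 [0.554 0.026 0.098]
 [0.551 0.025 0.098]
 [0.549 0.026 0.099]
 [0.546 0.026 0.1  ]
 [0.544 0.025 0.099]
 [0.542 0.023 0.098]
 [0.539 0.026 0.102]
 [0.537 0.022 0.098]
 [0.535 0.022 0.099]]
```

View pics/c.png

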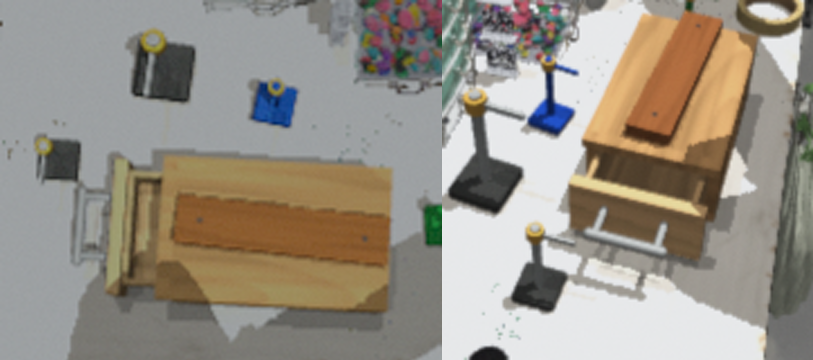

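The crop confirms it: the small dark stand (base at (60,160), pointer towards the drawer handle) is the gauge, and the other dark one is larger. Fit results:
- **Cabinet:** 240x150 rectangle centred at (0.4927, -0.068), with out direction at 86.7°.
- **Board:** 219x50.5 rectangle at 83.25°.

Both sizes match the description. Next I move above the space in front of the drawer.

```bash
cat >> h.py <<'E'
C=np.array([.4927,-.068]); TH=np.radians(86.66)
def setcab(c,th):
    global C,TH; C=np.array(c);TH=th
def W(o,l): # cabinet out, lateral (cabinet y) -> world xy
    return C+o*np.array([np.cos(TH),np.sin(TH)])+l*np.array([np.sin(TH),-np.cos(TH)])
def L(p):
    d=np.array(p)[...,:2]-C; return np.stack([d@[np.cos(TH),np.sin(TH)],d@[np.sin(TH),-np.cos(TH)]],-1)
def plan(xyz,yaw):
    o=get_obs(); R=Ro.from_euler('xyz',o['orientation'],degrees=True)
    T=Ro.from_euler('xyz',[180,0,yaw],degrees=True)
    t=R.inv().apply(np.array(xyz)-o['tool_pos'])/.2; a=(R.inv()*T).as_rotvec(degrees=True)/360
    print('t',t.round(4),'a',a.round(4),'dist',np.linalg.norm(t)*.2, 'cab',L(o['tool_pos']).round(4))
E
python3 - <<'E'
from h import *
d=np.load('s0.npz')
for k in 'ab':
    P=d[k].reshape(-1,3);l=L(P);m=(l[:,0]>.2)&(l[:,0]<.29)&(l[:,1]>.02)&(l[:,1]<.12)&(P[:,2]>.085)&(P[:,2]<.112)
    print(k,m.sum());print(np.c_[l[m],P[m,2]][::3].round(3).tolist())
    m=(l[:,0]>.14)&(l[:,0]<.24)&(abs(l[:,1])<.03)&(P[:,2]>.05)&(P[:,2]<.075); print('handle',l[m].mean(0),l[m].min(0),l[m].max(0))
plan([.42,-.45,.24],108.66+25)
E
```

```text
a 57
[[0.249, 0.084, 0.102], [0.242, 0.085, 0.098], [0.246, 0.081, 0.104], [0.239, 0.082, 0.099], [0.248, 0.078, 0.106], [0.241, 0.079, 0.098], [0.252, 0.076, 0.098], [0.243, 0.076, 0.102], [0.252, 0.073, 0.099], [0.243, 0.073, 0.103], [0.248, 0.07, 0.1], [0.241, 0.071, 0.099], [0.244, 0.069, 0.094], [0.248, 0.06, 0.097], [0.246, 0.058, 0.094], [0.247, 0.051, 0.101], [0.245, 0.049, 0.096], [0.247, 0.043, 0.096], [0.245, 0.042, 0.09]]
handle [0.19343456 0.00177068] [ 0.15135341 -0.02979814] [0.21341345 0.02997805]
b 108
[[0.243, 0.083, 0.1], [0.241, 0.077, 0.099], [0.244, 0.083, 0.098], [0.244, 0.076, 0.1], [0.248, 0.084, 0.098], [0.249, 0.076, 0.103], [0.246, 0.071, 0.101], [0.251, 0.082, 0.1], [0.25, 0.075, 0.102], [0.246, 0.07, 0.099], [0.252, 0.082, 0.098], [0.252, 0.075, 0.101], [0.248, 0.07, 0.098], [0.255, 0.081, 0.098], [0.253, 0.072, 0.1], [0.248, 0.068, 0.094], [0.245, 0.062, 0.094], [0.256, 0.078, 0.097], [0.254, 0.072, 0.098], [0.25, 0.067, 0.094], [0.248, 0.061, 0.094], [0.246, 0.055, 0.094], [0.255, 0.081, 0.092], [0.254, 0.074, 0.093], [0.252, 0.069, 0.092], [0.249, 0.063, 0.091], [0.249, 0.056, 0.094], [0.249, 0.049, 0.097], [0.255, 0.081, 0.088], [0.254, 0.075, 0.089], [0.25, 0.07, 0.086], [0.249, 0.051, 0.092], [0.248, 0.045, 0.094], [0.246, 0.039, 0.093], [0.249, 0.047, 0.09], [0.249, 0.04, 0.093]]
handle [0.18943991 0.00095106] [ 0.17112925 -0.02997336] [0.21478207 0.02987081]
t [ 5.6920e-01  1.2694e+00 -8.0000e-04] a [ 0.     -0.0002 -0.0694] dist 0.27824479045960004 cab [-0.5863 -0.2431]
```

```bash
python3 -m handwheel '[[[0.40,0.90,0],[0,0,-0.095]],[[0.40,0.90,0],[0,0,-0.095]],[[0.40,0.90,0],[0,0,-0.095]],[[0.40,0.90,0],[0,0,-0.095]],[[0.40,0.90,0],[0,0,-0.095]]]' 1
python3 -c "
from h import *
plan([.44,-.25,.24],176.66)"
```

```text
clock: 0.52
tool_pos: [0.3626, -0.5038, 0.2403]
orientation: [180.0, -0.0, 143.3]
force: [0.7, -0.6, -1.2]
opening: 0.0597
t [0.4487 1.2487 0.0021] a [ 0.0001 -0.     -0.0927] dist 0.26536593598282526 cab [-0.4427 -0.1045]
```

```bash
python3 -m handwheel '[[[0.38,0.90,0],[0,0,-0.0927]],[[0.38,0.90,0],[0,0,-0.0927]],[[0.38,0.90,0],[0,0,-0.0927]],[[0.38,0.90,0],[0,0,-0.0927]],[[0.38,0.90,0],[0,0,-0.0927]]]' 1
python3 -c "
from h import *
plan([*W(.24,-.008),.20],176.66)"
```

```text
clock: 0.93
tool_pos: [0.409, -0.3138, 0.2404]
orientation: [180.0, -0.0, 176.7]
force: [-0.2, 0.2, -0.6]
opening: 0.0265
t [-0.3065  2.4514  0.2032] a [ 0.0001 -0.      0.    ] dist 0.49575997469560873 cab [-0.2503 -0.0692]
```

```bash
python3 -m handwheel '[[[-0.1,0.90,0],[0,0,0]],[[-0.1,0.90,0],[0,0,0]],[[-0.1,0.90,0],[0,0,0]],[[-0.1,0.90,0],[0,0,0]],[[-0.1,0.90,0],[0,0,0]]]' 1
python3 -m handwheel '[[[-0.1,0.90,0],[0,0,0]],[[-0.1,0.90,0],[0,0,0]],[[-0.1,0.90,0],[0,0,0]],[[-0.1,0.90,0],[0,0,0]],[[-0.1,0.90,0],[0,0,0]]]' 1
python3 -m handwheel '[[[-0.1,0.65,0],[0,0,0]],[[-0.1,0.65,0],[0,0,0]],[[-0.1,0.65,0],[0,0,0]],[[-0.1,0.65,0],[0,0,0]],[[-0.1,0.65,0],[0,0,0]]]' 1
python3 - <<'E'
from h import *
plan([*W(.24,-.008),.07],176.66)
w=cam('wrist');save(w,'w1.png',1.4);np.savez('w1.npz',P=cloud(w),c=w['color'])
E
```

```text
clock: 1.35
tool_pos: [0.441, -0.1347, 0.2407]
orientation: [180.0, 0.0, 176.4]
force: [-1.3, 0.6, -0.3]
opening: 0.0008
clock: 1.77
tool_pos: [0.4731, 0.0439, 0.2406]
orientation: [180.0, 0.0, 176.4]
force: [0.6, 0.3, -0.6]
opening: 0.0004
clock: 2.18
tool_pos: [0.5011, 0.1707, 0.2397]
orientation: [-180.0, -0.1, 176.4]
force: [-0.4, -0.3, 0.1]
opening: 0.0006
t [0.0117 0.0066 0.8483] a [-0.0001 -0.0002 -0.0007] dist 0.16969080780174406 cab [ 0.2388 -0.0055]
```

View pics/w1.png

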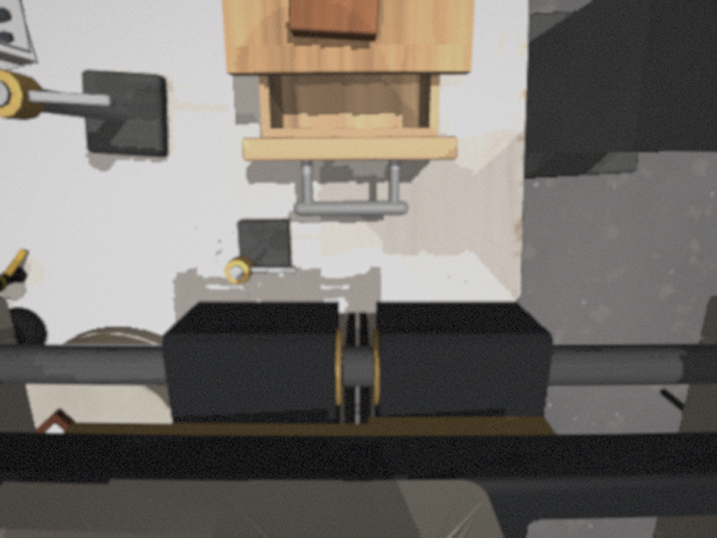

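The wrist view shows the drawer open with its handle bar at (352,208), the gauge collar at (238,270), the pointer tip at (293,270) and the board end at (335,35). I'll cast these points onto their heights.

```bash
python3 - <<'E'
from h import *
w=cam('wrist')
f=lambda u,v,z: print((u,v),onplane(w,[[u/1.4,v/1.4]],z)[0].round(4),L(onplane(w,[[u/1.4,v/1.4]],z)[0]).round(4))
print('handle ends/mid');f(298,208,.0675);f(406,208,.0675);f(352,208,.0675)
print('pointer');f(293,270,.096);f(260,269,.096);print('collar');f(238,270,.102)
print('front top corners');f(229,73,.1);f(469,72,.1)
print('board end');f(291,31,.118);f(376,38,.118)
P=cloud(w);l=L(P)
m=(P[...,2]>.13)&(abs(l[...,0]-.24)<.08);print('gripper pts',m.sum());q=np.c_[l[m],P[m][:,2]]
for z in np.arange(.2,.4,.02):
    k=abs(q[:,2]-z)<.01
    if k.any(): print(z.round(2),k.sum(),q[k].min(0).round(3),q[k].max(0).round(3))
E
```

```text
handle ends/mid
(298, 208) [0.5408 0.1343 0.0675] [0.2047 0.0362]
(406, 208) [0.4621 0.1393 0.0675] [ 0.2052 -0.0427]
(352, 208) [0.5014 0.1368 0.0675] [ 0.205  -0.0032]
pointer
(293, 270) [0.5443 0.1734 0.096 ] [0.244  0.0374]
(260, 269) [0.567  0.1712 0.096 ] [0.2432 0.0602]
collar
(238, 270) [0.5805 0.1695 0.102 ] [0.2422 0.0738]
front top corners
(229, 73) [0.5703 0.0458 0.1   ] [0.1181 0.0709]
(469, 72) [0.424  0.0546 0.1   ] [ 0.1184 -0.0757]
board end
(291, 31) [0.528  0.0297 0.118 ] [0.0996 0.0295]
(376, 38) [0.4807 0.0365 0.118 ] [ 0.1036 -0.0181]
gripper pts 70650
0.22 51 [ 0.226 -0.01   0.223] [ 0.227 -0.003  0.23 ]
0.24 350 [ 0.225 -0.013  0.23 ] [0.23 0.   0.25]
0.26 100 [ 0.224 -0.011  0.25 ] [ 0.245 -0.002  0.27 ]
0.28 519 [ 0.209 -0.011  0.27 ] [0.245 0.076 0.29 ]
0.3 14669 [ 0.197 -0.09   0.29 ] [0.268 0.076 0.31 ]
0.32 30240 [ 0.197 -0.066  0.31 ] [0.242 0.059 0.33 ]
0.34 24721 [ 0.209 -0.06   0.33 ] [0.222 0.046 0.343]
```

```bash
python3 -m handwheel '[[[0,0,0.2],[0,0,0]],[[0,0,0.4],[0,0,0]],[[0,0,0.6],[0,0,0]],[[0,0,0.78],[0,0,0]],[[0,0,0.868],[0,0,0]]]' 1
python3 -m handwheel '[[[0,-0.03,0],[0,0,0]],[[0,-0.06,0],[0,0,0]],[[0,-0.09,0],[0,0,0]],[[0,-0.12,0],[0,0,0]],[[0,-0.15,0],[0,0,0]]]' 1
python3 -c "
from h import *
o=get_obs();print(L(o['tool_pos']),o['force'])"
```

```text
clock: 2.7
tool_pos: [0.4986, 0.1653, 0.0632]
orientation: [-179.8, -0.2, 176.1]
force: [-1.0, 0.2, -0.1]
opening: 0.0001
clock: 3.12
tool_pos: [0.5, 0.1381, 0.0688]
orientation: [179.9, 0.2, 176.2]
force: [0.3, 1.3, 0.3]
opening: 0.0003
[ 0.20619706 -0.0046971 ] [0.3282969  1.27183158 0.34744824]
```

```bash
python3 -m handwheel '[[[0,-0.04,0],[0,0,0]],[[0,-0.07,0],[0,0,0]],[[0,-0.1,0],[0,0,0]],[[0,-0.12,0],[0,0,0]],[[0,-0.14,0],[0,0,0]]]' 1
python3 -m handwheel '[[[0,-0.01,0],[0,0,0]],[[0,-0.02,0],[0,0,0]],[[0,-0.03,0],[0,0,0]],[[0,-0.04,0],[0,0,0]],[[0,-0.04,0],[0,0,0]]]' 1
python3 -c "
from h import *
o=get_obs();print(L(o['tool_pos']),o['force'])"
```

```text
clock: 3.53
tool_pos: [0.4979, 0.1126, 0.0676]
orientation: [179.7, 0.1, 176.2]
force: [-5.3, 14.6, 2.9]
opening: 0.0006
clock: 3.95
tool_pos: [0.4971, 0.1033, 0.0672]
orientation: [179.9, 0.1, 176.2]
force: [-2.3, 8.0, 1.4]
opening: 0.0004
[ 0.1712989  -0.00561093] [-2.32885917  7.9609442   1.42049771]
```

```bash
python3 -m handwheel '[[[0,-0.01,0],[0,0,0]],[[0,-0.02,0],[0,0,0]],[[0,-0.02,0],[0,0,0]],[[0,-0.02,0],[0,0,0]]]' 1
python3 - <<'E'
from h import *
o=get_obs();print(L(o['tool_pos']),o['force'])
w=cam('wrist');P=cloud(w);save(w,'w2.png',1.4)
E
```

```text
clock: 4.28
tool_pos: [0.4972, 0.1028, 0.0673]
orientation: [179.6, 0.2, 176.2]
force: [-9.3, 27.3, 2.2]
opening: 0.0004
[ 0.17080608 -0.00541353] [-9.29395279 27.28321446  2.18915769]
```

View pics/w2.png

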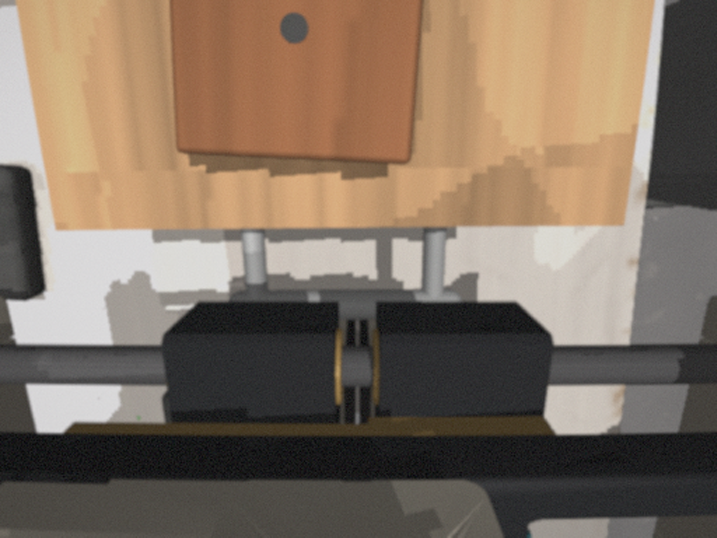

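The wrist view shows the drawer front hidden under the front edge of the top (row 228), with only the handle posts sticking out. The push force rose to 27 N without any movement, so the drawer is home. I'll back off, rise, and measure from above.

```bash
python3 -m handwheel '[[[0,0.1,0],[0,0,0]],[[0,0.2,0],[0,0,0]],[[0,0.3,0],[0,0,0]],[[0,0.35,-0.1],[0,0,0]],[[0,0.35,-0.3],[0,0,0]]]' 1
python3 -m handwheel '[[[0,0,-0.2],[0,0,0]],[[0,0,-0.4],[0,0,0]],[[0,-0.15,-0.6],[0,0,0]],[[0,-0.25,-0.75],[0,0,0]],[[0,-0.25,-0.75],[0,0,0]]]' -1
python3 - <<'E'
from h import *
o=get_obs();print(L(o['tool_pos']),o['tool_pos'],o['orientation'])
w=cam('wrist');P=cloud(w);save(w,'w3.png',1.4);np.savez('w3.npz',P=P,c=w['color'],R=w['R'],t=w['t'],K=w['K'],D=w['D'])
E
```

```text
clock: 4.75
tool_pos: [0.4983, 0.1677, 0.1231]
orientation: [-179.6, -0.4, 176.3]
force: [0.4, 1.0, -0.1]
opening: 0.0001
clock: 5.17
tool_pos: [0.4993, 0.1161, 0.2837]
orientation: [179.8, 0.4, 176.2]
force: [1.0, 0.5, -0.1]
opening: 0.0282
[ 0.18421835 -0.00414604] [0.49929375 0.11614699 0.28370862] [179.83551665   0.44112888 176.21704212]
```

View pics/w3.png

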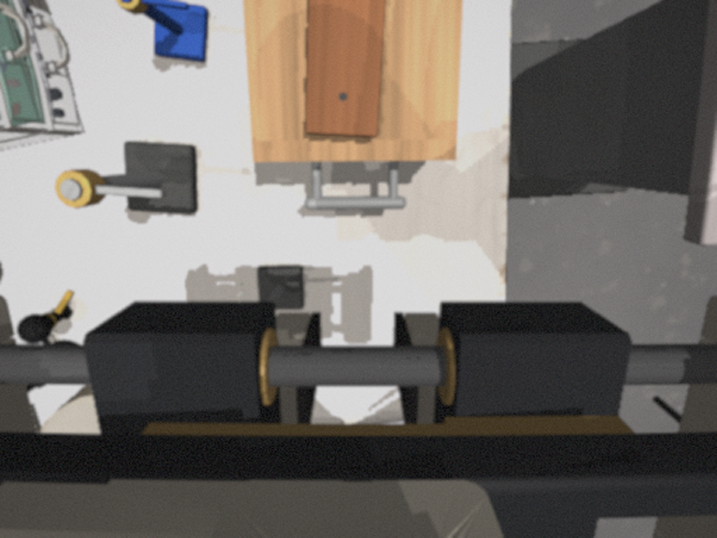

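The drawer is closed (handle at (355,202), nothing showing between it and the front edge). The wrist camera looks towards the tool's -y, so flipping the gripper 180° would let it watch the board end and the pointer. I'll check whether the joints allow that.

```bash
python3 - <<'E'
from h import *
o=get_obs();print(o['joint_pos'].round(1))
d=np.load('w3.npz'); w=dict(R=d['R'],t=d['t'],K=d['K'],D=d['D'])
f=lambda u,v,z: print((u,v),onplane(w,[[u/1.4,v/1.4]],z)[0].round(4),L(onplane(w,[[u/1.4,v/1.4]],z)[0]).round(4))
f(254,161,.1);f(456,158,.1);print('end');f(305,134,.118);f(378,137,.118);f(308,10,.118);f(384,10,.118);print('handle');f(308,203,.0675);f(404,202,.0675)
E
```

```text
[ 35.2   3.4 -16.1   0.1 -70.2 -39.1]
(254, 161) [0.5718 0.0463 0.1   ] [0.1187 0.0723]
(456, 158) [0.423  0.0539 0.1   ] [ 0.1177 -0.0766]
end
(305, 134) [0.5301 0.0307 0.118 ] [0.1007 0.0315]
(378, 137) [0.4802 0.036  0.118 ] [ 0.1031 -0.0186]
(308, 10) [ 0.5209 -0.046   0.118 ] [0.0236 0.0269]
(384, 10) [ 0.472  -0.0426  0.118 ] [ 0.0241 -0.0222]
handle
(308, 203) [0.539  0.0831 0.0675] [0.1535 0.0374]
(404, 202) [0.4595 0.0875 0.0675] [ 0.1533 -0.0422]
```

Flipping is feasible: J6 rises from -39° to about 140-165°, limit 173.7°. The handle is 35.2 mm from the front edge, which confirms the drawer is closed. I'll rotate in place by 177° towards the board's yaw of about -6.6°.

```bash
R='' 
python3 -m handwheel '[[[0,0,0],[0,0,-0.0984]],[[0,0,0],[0,0,-0.0984]],[[0,0,0],[0,0,-0.0984]],[[0,0,0],[0,0,-0.0984]],[[0,0,0],[0,0,-0.0984]]]' -1
python3 -m handwheel '[[[0,0,0],[0,0,-0.0984]],[[0,0,0],[0,0,-0.0984]],[[0,0,0],[0,0,-0.0984]],[[0,0,0],[0,0,-0.0984]],[[0,0,0],[0,0,-0.0984]]]' -1
python3 -m handwheel '[[[0,0,0],[0,0,-0.0984]],[[0,0,0],[0,0,-0.0984]],[[0,0,0],[0,0,-0.0984]],[[0,0,0],[0,0,-0.0984]],[[0,0,0],[0,0,-0.0984]]]' -1
python3 -m handwheel '[[[0,0,0],[0,0,-0.0984]],[[0,0,0],[0,0,-0.0984]],[[0,0,0],[0,0,-0.0984]],[[0,0,0],[0,0,-0.0984]],[[0,0,0],[0,0,-0.0984]]]' -1
python3 -m handwheel '[[[0,0,0],[0,0,-0.0984]],[[0,0,0],[0,0,-0.0984]],[[0,0,0],[0,0,-0.0984]],[[0,0,0],[0,0,-0.0984]],[[0,0,0],[0,0,-0.0984]]]' -1
python3 -c "
from h import *
plan([*W(-.038,.0005),.25],-6.6);print(get_obs()['joint_pos'])"
```

```text
clock: 5.63
tool_pos: [0.497, 0.1178, 0.2757]
orientation: [180.0, -0.2, -148.0]
force: [-0.9, 0.9, -0.3]
opening: 0.0654
clock: 6.05
tool_pos: [0.497, 0.1178, 0.2756]
orientation: [179.9, -0.1, -112.6]
force: [-0.4, 0.1, 0.2]
opening: 0.0872
clock: 6.47
tool_pos: [0.497, 0.1178, 0.2756]
orientation: [179.8, -0.1, -77.2]
force: [0.0, -0.2, 0.3]
opening: 0.0873
clock: 6.88
tool_pos: [0.497, 0.1178, 0.2756]
orientation: [179.8, 0.0, -41.7]
force: [-0.9, -0.3, -0.2]
opening: 0.0877
clock: 7.3
tool_pos: [0.497, 0.1178, 0.2756]
orientation: [179.9, 0.1, -6.3]
force: [0.0, 0.5, -0.5]
opening: 0.0874
t [0.0932 1.1153 0.1297] a [0.0003 0.0004 0.0008] dist 0.22534640725032615 cab [ 0.1858 -0.0065]
[ 3.53834763e+01  3.73634347e+00 -1.63792185e+01 -1.41189699e-02
 -7.00516337e+01  1.38319174e+02]
```

```bash

python3 -m handwheel '[[[0.015,0.2,0],[0,0,0]],[[0.03,0.4,0],[0,0,0]],[[0.045,0.6,0],[0,0,0]],[[0.06,0.8,0],[0,0,0]],[[0.08,0.95,0],[0,0,0]]]' -1
python3 -m handwheel '[[[0.013,0.165,0],[0,0,0.0008]],[[0.013,0.165,0.05],[0,0,0.0008]],[[0.013,0.165,0.05],[0,0,0.0008]],[[0.013,0.165,0.05],[0,0,0.0008]]]' -1
python3 - <<'E'
from h import *
plan([*W(-.038,.0005),.117],-6.6);print(get_obs()['joint_pos'])
w=cam('wrist');save(w,'w4.png',1.4)
np.savez('w4.npz',P=cloud(w),c=w['color'],R=w['R'],t=w['t'],K=w['K'],D=w['D'])
E
```

```text
clock: 7.72
tool_pos: [0.49, -0.0747, 0.2759]
orientation: [180.0, 0.1, -6.7]
force: [0.7, 0.4, 0.1]
opening: 0.0877
clock: 8.05
tool_pos: [0.4895, -0.1055, 0.2657]
orientation: [180.0, 0.2, -7.0]
force: [-0.6, 0.0, -0.2]
opening: 0.0873
t [1.010e-02 7.000e-04 7.434e-01] a [ 0.0001  0.0005 -0.0011] dist 0.14868688000683652 cab [-0.0377 -0.0011]
[ 1.03411859e+01  3.07728534e+00 -1.84023664e+01 -1.86432905e-02
 -6.86961448e+01  1.62661554e+02]
```

View pics/w4.png

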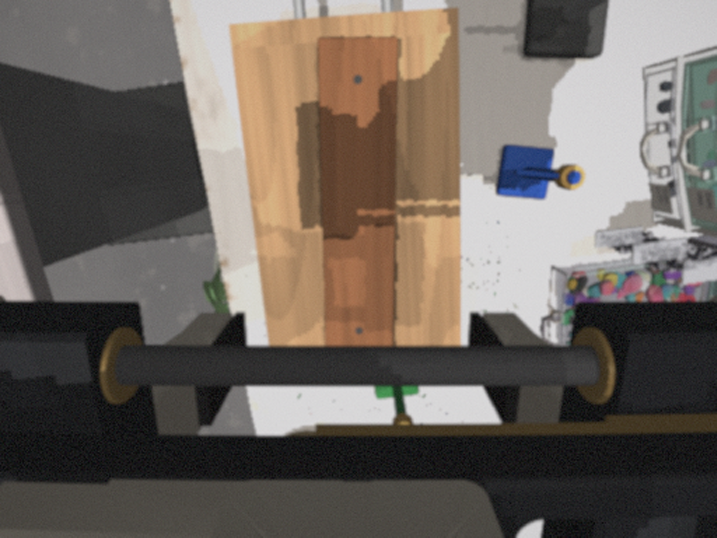

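The board (columns 318-400, centre 359) runs straight down the image, midway between the fingers (245 and 470, centre 357.5), so yaw and centring are good. Now I descend and grip.

```bash

python3 -m handwheel '[[[0,0,0.15],[0,0,0]],[[0,0,0.3],[0,0,0]],[[0,0,0.43],[0,0,0]],[[0,0,0.54],[0,0,0]],[[0,0,0.61],[0,0,0]]]' -1
python3 -m handwheel '[[[0,0,0.05],[0,0,0]],[[0,0,0.09],[0,0,0]],[[0,0,0.12],[0,0,0]],[[0,0,0.128],[0,0,0]],[[0,0,0.128],[0,0,0]]]' -1
python3 -c "
from h import *
o=get_obs();print(o['tool_pos'],o['force'],L(o['tool_pos']))"
```

```text
clock: 8.52
tool_pos: [0.4895, -0.104, 0.1428]
orientation: [180.0, 0.1, -6.8]
force: [-0.2, 0.7, 0.8]
opening: 0.0876
clock: 8.93
tool_pos: [0.4907, -0.105, 0.1195]
orientation: [180.0, -0.0, -6.9]
force: [0.3, 0.4, -1.0]
opening: 0.0877
[ 0.49065235 -0.1050231   0.11949276] [ 0.28514134  0.4226916  -0.99729453] [-0.03707951  0.00011283]
```

```bash

python3 -m handwheel '[[[0,0,0.007],[0,0,0]],[[0,0,0.007],[0,0,0]],[[0,0,0.007],[0,0,0]]]' -1
python3 -m handwheel '[[[0,0,0],[0,0,0]],[[0,0,0],[0,0,0]],[[0,0,0],[0,0,0]],[[0,0,0],[0,0,0]],[[0,0,0],[0,0,0]]]' 1
python3 -m handwheel '[[[0,0,0],[0,0,0]],[[0,0,0],[0,0,0]],[[0,0,0],[0,0,0]]]' 1
python3 - <<'E'
from h import *
o=get_obs();print(o['tool_pos'],o['force'],L(o['tool_pos']))
plan([*W(.107,0),o['tool_pos'][2]],-3.34)
for n in('top','wrist'):
    a=cam(n);P=cloud(a);l=L(P);m=(P[...,2]>.110)&(P[...,2]<.128)&(l[...,0]>.03)&(l[...,0]<.125)&(abs(l[...,1])<.05)
    q=l[m];r=cv2.minAreaRect((q*1000).astype(np.float32));print(n,len(q),r,q[:,0].max())
E
```

```text
clock: 9.18
tool_pos: [0.4907, -0.1053, 0.1185]
orientation: [-180.0, -0.1, -6.9]
force: [0.2, -0.0, -0.4]
opening: 0.0877
clock: 9.6
tool_pos: [0.4905, -0.1052, 0.118]
orientation: [-180.0, -0.0, -6.9]
force: [-0.1, 0.1, -0.5]
opening: 0.0598
clock: 9.85
tool_pos: [0.4904, -0.1053, 0.1179]
orientation: [180.0, 0.0, -6.9]
force: [-0.2, 1.1, -0.5]
opening: 0.0494
[ 0.49038087 -0.10525967  0.11794056] [-0.20449886  1.08942268 -0.48989834] [-0.03733149 -0.00014441]
t [-0.0444 -0.7203 -0.    ] a [ 0.    0.   -0.01] dist 0.1443315632250494 cab [-0.0373 -0.0001]Traceback (most recent call last):
  File "<stdin>", line 6, in <module>
    return umr_maximum(a, axis, None, out, keepdims, initial, where)
ValueError: zero-size array to reduction operation maximum which has no identity
```

```bash

python3 -m handwheel '[[[-0.004,-0.06,0],[0,0,-0.002]],[[-0.008,-0.13,0],[0,0,-0.004]],[[-0.012,-0.2,0],[0,0,-0.006]],[[-0.016,-0.27,0],[0,0,-0.008]],[[-0.02,-0.34,0],[0,0,-0.01]]]' 1
python3 -m handwheel '[[[0,-0.06,0],[0,0,0]],[[0,-0.12,0],[0,0,0]],[[0,-0.18,0],[0,0,0]],[[0,-0.24,0],[0,0,0]],[[0,-0.27,0],[0,0,0]]]' 1
python3 -m handwheel '[[[0,0,0],[0,0,0]],[[0,0,0],[0,0,0]]]' 1
python3 - <<'E'
from h import *
o=get_obs();print(o['tool_pos'],o['force'],L(o['tool_pos']))
w=cam('wrist');save(w,'w5.png',1.4);t=cam('top')
np.savez('w5.npz',P=cloud(w),c=w['color'],R=w['R'],t=w['t'],K=w['K'],D=w['D'])
P=cloud(t);l=L(P);m=(P[...,2]>.110)&(P[...,2]<.128)&(l[...,0]>.13)&(l[...,0]<.3)&(abs(l[...,1])<.04)
q=l[m];print(len(q), cv2.minAreaRect((q*1000).astype(np.float32)) if len(q) else '')
E
```

```text
clock: 10.32
tool_pos: [0.4945, -0.0369, 0.1179]
orientation: [180.0, 0.0, -3.3]
force: [-0.0, -1.5, -0.2]
opening: 0.0499
clock: 10.73
tool_pos: [0.498, 0.0181, 0.118]
orientation: [-180.0, -0.0, -3.3]
force: [0.1, -2.0, 0.2]
opening: 0.0494
clock: 10.9
tool_pos: [0.4981, 0.0174, 0.118]
orientation: [-180.0, -0.0, -3.3]
force: [0.3, 1.1, -0.1]
opening: 0.0499
[0.49805501 0.01739078 0.11796544] [ 0.3056841   1.07382795 -0.0970879 ] [0.08555772 0.00037096]
0
```

View pics/w5.png

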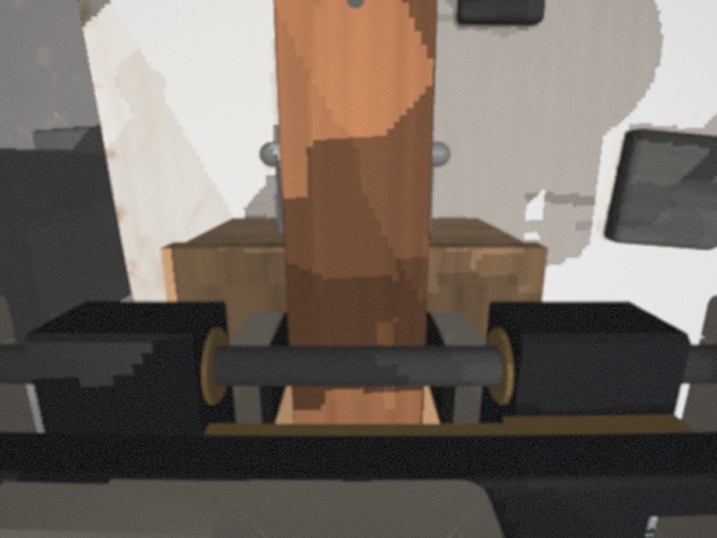

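The wrist view is now too close: the board leaves the frame at the top (columns 278-436), so its end can't be seen. The board is centred over the handle (ball ends at 270 and 440, mid 355). I'll use the fixed cameras.

```bash
python3 - <<'E'
from h import *
a=cam('top');b=cam('side')
A=cv2.resize(a['color'][100:260,130:290],(400,400),interpolation=cv2.INTER_CUBIC)
B=cv2.resize(b['color'][170:330,180:340],(400,400),interpolation=cv2.INTER_CUBIC)
cv2.imwrite('pics/d.png',np.hstack([A,B])[...,::-1])
E
```

```text
(no output)
```

View pics/d.png

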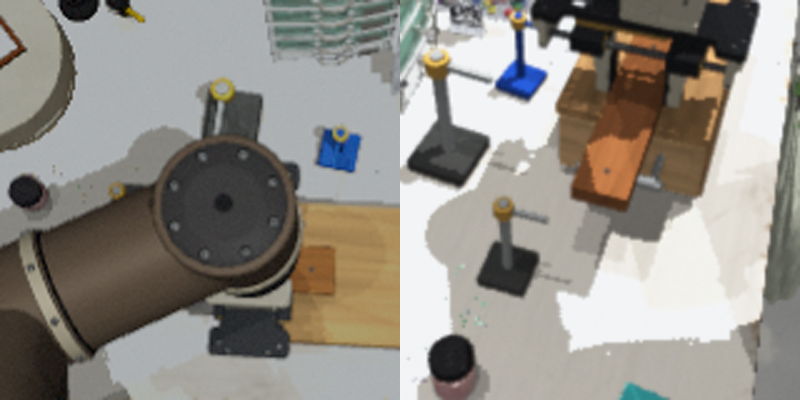

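In this view (800x400) the side camera sees it all: board leading end corners (574,190) and (630,207), and pointer from collar (505,208) to tip (547,217). The top view is hidden by the arm. I'll measure both in the side image.

```bash
cat > meas.py <<'E'
from h import *
b=cam('side'); c=b['color'].astype(float)
hsv=cv2.cvtColor(b['color'],cv2.COLOR_RGB2HSV)
V,U=np.mgrid[0:384,0:512]; uv=np.c_[U.ravel(),V.ravel()]
Q=L(onplane(b,uv,.118)).reshape(384,512,2)
# board-coloured pixels, mask
m=(hsv[...,0]<14)&(hsv[...,1]>110)&(hsv[...,2]>40)&(Q[...,0]>.12)&(Q[...,0]<.29)&(abs(Q[...,1])<.05)
m=cv2.morphologyEx(m.astype(np.uint8),cv2.MORPH_OPEN,np.ones((3,3)))
# top face sides: lateral extents per 'out' bin (upper plane)
for o in np.arange(.13,.26,.02):
    k=(m>0)&(abs(Q[...,0]-o)<.004)
    if k.sum()>5: print('out',o.round(2),'lat',Q[k][:,1].min().round(4),Q[k][:,1].max().round(4))
# leading lower edge: bottom-most mask pixel per column, cast on z=.1 ; top edge by brightness step
H=L(onplane(b,uv,.100)).reshape(384,512,2)
ends=[]
for u in range(512):
    v=np.where(m[:,u]>0)[0]
    if len(v):
        p=L(onplane(b,[[u,v.max()+.5]],.1)[0])
        g=c[:,u].sum(-1); 
        vv=np.arange(v.max()-12,v.max()-1); st=g[vv]-g[vv+1]; j=vv[st.argmax()]+.5
        t=L(onplane(b,[[u,j]],.118)[0]); ends.append([u,v.max(),*p,*t])
ends=np.array(ends); k=abs(ends[:,3])<.022
print('low edge out',np.median(ends[k,2]),'upper',np.median(ends[k,4]),'slope',np.polyfit(ends[k,3],ends[k,2],1))
print(ends[k].round(4)[::3])
# pointer: grey pixels by depth
P=cloud(b); l=L(P); k=(l[...,0]>.225)&(l[...,0]<.275)&(l[...,1]>.03)&(l[...,1]<.066)&(P[...,2]>.08)&(P[...,2]<.106)
M=L(onplane(b,uv,.094)).reshape(384,512,2)[k]
print('pointer',len(M),M.mean(0),M.min(0),M.max(0), np.polyfit(M[:,1],M[:,0],1))
# cabinet front top edge, light wood, cast
for lat in (-.06,-.045,.045,.06):
    k=(abs(l[...,1]-lat)<.006)&(abs(P[...,2]-.1)<.005)&(l[...,0]>.06)&(l[...,0]<.14)
    if k.any(): print('front',lat,L(onplane(b,uv,.1)).reshape(384,512,2)[k][:,0].max())
E
python3 meas.py
```

```text
out 0.13 lat -0.0271 0.0237
out 0.15 lat -0.0273 0.0238
out 0.17 lat -0.0268 0.0236
out 0.19 lat -0.0264 0.0237
out 0.21 lat -0.0266 0.0227
out 0.23 lat -0.0269 0.0208
low edge out 0.22218843885178854 upper 0.22529623670127757 slope [-0.03869418  0.22231673]
[[ 2.500e+02  2.480e+02  2.216e-01  2.030e-02  2.253e-01  1.920e-02]
 [ 2.530e+02  2.490e+02  2.222e-01  1.340e-02  2.259e-01  1.240e-02]
 [ 2.560e+02  2.500e+02  2.228e-01  6.500e-03  2.265e-01  5.600e-03]
 [ 2.590e+02  2.510e+02  2.234e-01 -4.000e-04  2.246e-01 -4.000e-04]
 [ 2.620e+02  2.510e+02  2.214e-01 -6.500e-03  2.252e-01 -7.100e-03]
 [ 2.650e+02  2.520e+02  2.220e-01 -1.330e-02  2.259e-01 -1.380e-02]
 [ 2.680e+02  2.530e+02  2.227e-01 -2.010e-02  2.265e-01 -2.050e-02]]
pointer 37 [0.24833868 0.05168069] [0.24469728 0.0372038 ] [0.25170999 0.06494693] [-0.00785352  0.24874456]
front -0.06 0.125369809458795
front -0.045 0.12659823768388698
front 0.045 0.1257009972091434
front 0.06 0.12455199275895976
```

```bash

python3 -m handwheel '[[[0,-0.03,0],[0,0,0]],[[0,-0.06,0],[0,0,0]],[[0,-0.09,0],[0,0,0]],[[0,-0.1,0],[0,0,0]],[[0,-0.1,0],[0,0,0]]]' 1
python3 -m handwheel '[[[0,0,0],[0,0,0]],[[0,0,0],[0,0,0]]]' 1
python3 meas.py | grep -v '^\[\| \['
python3 - <<'E'
from h import *
o=get_obs();print(L(o['tool_pos']),o['tool_pos'],o['force'],o['orientation'])
b=cam('side');save(b,'e.png',8,(208,210,288,275))
P=cloud(b);l=L(P)
V,U=np.mgrid[0:384,0:512]; Q=L(onplane(b,np.c_[U.ravel(),V.ravel()],.1)).reshape(384,512,2)
for o in(.03,.05,.07,.09,.105):
    k=(abs(l[...,0]-o)<.006)&(abs(P[...,2]-.1)<.006)&(abs(l[...,1])<.1)
    if k.any(): print('cab lat',o,Q[k][:,1].min(),Q[k][:,1].max())
E
```

```text
clock: 11.57
tool_pos: [0.499, 0.0374, 0.1179]
orientation: [-180.0, -0.0, -3.3]
force: [-1.0, 1.4, 1.3]
opening: 0.0498
clock: 11.73
tool_pos: [0.4991, 0.0371, 0.1179]
orientation: [-180.0, -0.0, -3.3]
force: [-0.4, 2.1, 0.1]
opening: 0.0498
out 0.13 lat -0.0271 0.0237
out 0.15 lat -0.0265 0.0238
out 0.17 lat -0.0268 0.0236
out 0.19 lat -0.0264 0.0237
out 0.21 lat -0.0266 0.0227
out 0.23 lat -0.0269 0.0228
out 0.25 lat -0.027 0.021
front -0.06 0.125369809458795
front -0.045 0.12516783378874935
front 0.045 0.1254941852791148
front 0.06 0.12602021915589548
[0.10513284 0.00026355] [0.49908825 0.03693891 0.1179675 ] [-1.19042403e-03  1.76772799e+00 -9.84258346e-01] [-1.79974039e+02 -1.72194394e-02 -3.31982263e+00]
cab lat 0.03 -0.07062035973534611 0.04561762059357267
cab lat 0.05 -0.07163116532151402 0.034798316815017175
cab lat 0.07 -0.07554727505656933 0.07289616944516271
cab lat 0.09 -0.07644970211536033 0.0730748643252695
cab lat 0.105 -0.0763442876667314 0.07324907587894357
```

View pics/e.png

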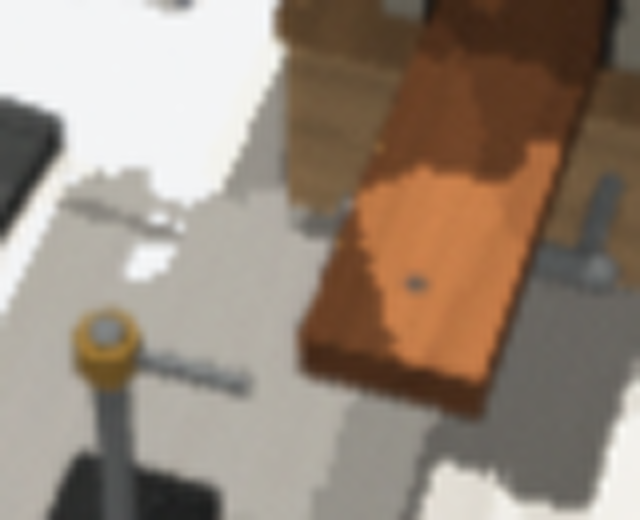

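The enlarged side view shows the board's end face with upper corners (303,340) and (490,382), and lower corners (305,375) and (472,416). The pointer centreline runs from (145,360) to (246,384). In this camera the board's centre (-1.6 mm) agrees with the cabinet's centre (-1.6 mm). I'll cast these lines.

```bash
cat > m2.py <<'E'
from h import *
import sys
b=cam('side')
f=lambda n,x,y,z: print(n,L(onplane(b,[[208+x/8-.44,210+y/8-.44]],z)[0]).round(4))
f('up',303,340,.118);f('up',490,382,.118);f('lo',305,375,.1);f('lo',472,416,.1)
f('ptr',145,360,.0945);f('ptr',200,373,.0945);f('ptr',246,384,.0945);f('collar',107,328,.102)
# sub-pixel: brightness profiles in front of the board end along 'out' at fixed lateral, on 8x crop of gray
g=cv2.cvtColor(b['color'],cv2.COLOR_RGB2GRAY).astype(np.float32); sat=cv2.cvtColor(b['color'],cv2.COLOR_RGB2HSV)[...,1].astype(np.float32)
def prof(img,lat,o,z):
    uv=proj(b,np.c_[[W(x,lat) for x in o],np.full(len(o),z)]).astype(np.float32)
    return cv2.remap(img,uv[:,0],uv[:,1],cv2.INTER_LINEAR).ravel()
o=np.arange(.225,.275,.0005)
e=[]
for lat in np.arange(-.022,.018,.004):
    p=cv2.GaussianBlur(prof(sat,lat,o,.1)[:,None],(1,9),0).ravel(); e.append(o[np.argmin(np.gradient(p))])
print('lower edge',np.round(e,4),np.mean(e))
c=[]
for lat in np.arange(.040,.06,.002):
    p=prof(g,lat,o,.0945); k=(o>.238)&(o<.258); q=np.clip(np.median(p)-p,0,None)*k; c.append((q*o).sum()/q.sum() if q.sum() else np.nan)
print('pointer',np.round(c,4),np.nanmean(c))
E
python3 m2.py
```

```text
up [0.2471 0.022 ]
up [ 0.2453 -0.0275]
lo [0.2444 0.0224]
lo [ 0.2437 -0.0229]
ptr [0.2487 0.0658]
ptr [0.2483 0.0505]
ptr [0.248  0.0377]
collar [0.2473 0.0768]
lower edge [0.244  0.2445 0.2435 0.2425 0.2435 0.2425 0.2435 0.2425 0.2435 0.2425] 0.24325000000000005
pointer [0.2486 0.2488 0.2487 0.2489 0.2487 0.2488 0.2487 0.2489 0.2491 0.2491] 0.24884159089371316
```

Gap estimates are about 2 mm (upper edge) to 4.7 mm (lower edge) from the side, about 2 mm from the top view plus kinematics, and about 0 from the early wrist view. I'll move 2.4 mm more and check again.

```bash

python3 -m handwheel '[[[0,-0.006,0],[0,0,0]],[[0,-0.012,0],[0,0,0]],[[0,-0.012,0],[0,0,0]],[[0,-0.012,0],[0,0,0]],[[0,-0.012,0],[0,0,0]]]' 1
python3 m2.py | grep -v '^up\|^lo '; python3 meas.py | grep 'out\|front\|low'
python3 - <<'E'
from h import *
o=get_obs();print(L(o['tool_pos']),o['tool_pos'],o['force'],o['orientation'])
b=cam('side');s=b['color'].copy()
# overlay: predicted board end outline (from kinematics) vs mark, projected
big=cv2.resize(s[210:275,208:288],None,fx=8,fy=8,interpolation=cv2.INTER_CUBIC)
def px(o_,l_,z): return tuple(int(x) for x in ((proj(b,[*W(o_,l_),z])[0]-[208,210]+.44)*8))
for z,col in((.118,(255,0,0)),(.1,(0,0,255)),(.0945,(0,255,0))):
    cv2.line(big,px(.2484,-.0265,z),px(.2484,.0385,z),col,1)
cv2.imwrite('pics/f.png',big[...,::-1])
E
```

```text
clock: 12.3
tool_pos: [0.4989, 0.0387, 0.118]
orientation: [180.0, 0.0, -3.3]
force: [-0.0, -2.8, 1.8]
opening: 0.0497
ptr [0.2487 0.0658]
ptr [0.2483 0.0505]
ptr [0.248  0.0377]
collar [0.2473 0.0768]
lower edge [0.246  0.2455 0.246  0.245  0.245  0.245  0.245  0.245  0.245  0.2445] 0.24520000000000003
pointer [0.2487 0.2488 0.2488 0.249  0.2487 0.2489 0.2488 0.249  0.2491 0.2492] 0.24887356318943862
out 0.13 lat -0.0271 0.0237
out 0.15 lat -0.0273 0.0226
out 0.17 lat -0.0275 0.0236
out 0.19 lat -0.0284 0.0237
out 0.21 lat -0.0273 0.023
out 0.23 lat -0.0269 0.0228
out 0.25 lat -0.027 0.021
low edge out 0.24452934959646397 upper 0.2477229602061193 slope [-0.00338956  0.24454595]
front -0.06 0.1255706410475194
front -0.045 0.12588309559133212
front 0.045 0.12476196679700435
front 0.06 0.12455199275895976
[1.06949789e-01 2.76233795e-05] [0.49895858 0.03876651 0.11797537] [-0.61874651 -1.72873872  1.47969519] [ 1.79982617e+02  1.41596650e-02 -3.33669578e+00]
```

View pics/f.png

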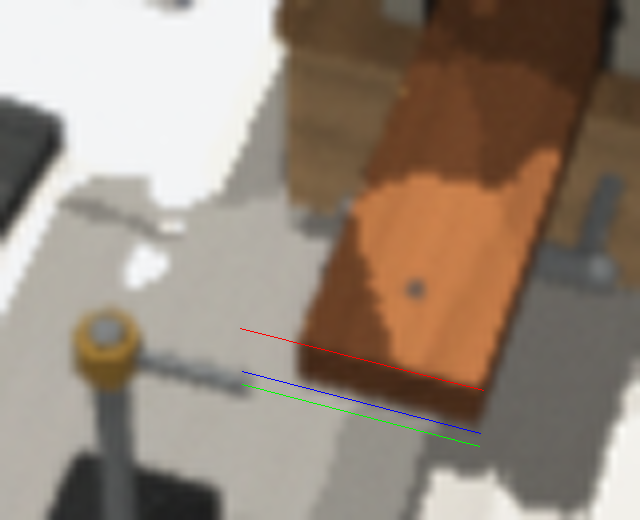

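In the overlay (out = 0.2484 m, in line with the pointer at (200,373)), the line at the board's top height falls on the upper end edge: row 343 against about 345 on the left, and 389 against 388 on the right. The lower-edge silhouette sits about 1 px short, probably from edge rounding or blur. The board is square and centred, with z unchanged at 0.118. I'll settle and hand in.

```bash

python3 -m handwheel '[[[0,0,0],[0,0,0]],[[0,0,0],[0,0,0]],[[0,0,0],[0,0,0]],[[0,0,0],[0,0,0]]]' 1
python3 -c "
from h import *
o=get_obs();print(L(o['tool_pos']),o['force'],o['moment'],o['opening']);print(close_job())"
```

```text
clock: 12.78
tool_pos: [0.499, 0.039, 0.1179]
orientation: [180.0, 0.0, -3.3]
force: [-0.7, -2.7, 1.9]
opening: 0.0497
[1.07138061e-01 7.84815105e-05] [-0.71524454 -2.66555842  1.88734046] [-1.21786598  0.35112458 -0.01436236] 0.049747305135640095
the job is handed in; nothing more can be done
None
```

I pushed the drawer home, slid the board out to the gauge mark and handed the job in at 12.8 s. The robot was still gripping the board level on the cabinet top. The length of the slide is the least certain part, good to about 2–3 mm.

- **Drawer:** the push force rose from 8 N to 27 N with no further movement. The handle then measured 35.2 mm from the front edge, which means it is fully home.
- **Gauge:** I used the small dark stand, the smaller of the two dark ones; the blue and green stands were ruled out.
- **Board:** I gripped it by its sides, turned it square and slid it out without lifting. Tool height stayed at 0.118 m and the grip opening at 49.7 mm.
- **Centring:** in the side view the board's midline agreed with the cabinet's to under about 1 mm. The tool yaw is -3.3°, matching the cabinet.
- **End against pointer, where the checks disagreed:**
  - In the side view the upper end edge is within about 1 mm of the mark.
  - The lower edge reads 2–4 mm short, perhaps from edge rounding or blur.
  - The top view plus arm motion gave about 0 mm.
  - The early wrist view suggested about 2 mm past the mark.

I stopped in the middle of these readings. The arm hid the board end from the top camera at the finish, so I could not check from straight above. I steered clear of the other objects and saw no sign of contact, but did not re-measure them.

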